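# Uncover the dust extractor's filter

### The arm

A 6-joint arm with a two-finger parallel gripper is mounted at the origin on the work surface. World frame = base frame: x ahead of the robot, y to its left, z up, the work surface at z = 0. Lengths are in m, angles in degrees, forces in N, time in s.
With the tool pointing down it reaches from about 0.35 to 0.775 m from the base axis. Payload 5.5 kg.
Tool frame: the origin (TCP) lies midway between the tips of the shut fingers; the grasp point (between the pads) lies 19 mm behind it (hold_point_z is the x of the grasp point in the tool frame, in m); x points along the fingers, z is the direction in which the jaws open and shut, and the axes are right-handed (so a half turn about x gives the same grasp; the last joint's range is limited). The gripper opens to 85 mm and grips with 20 to 120 N. Pads are 22 mm wide; open, the fingers measure 114 mm over their backs; the gripper's body (76 mm by 85 mm) begins 54 mm behind the grasp point. The pads swing forward as they close: fully open they stand 13 mm farther back than shut.
Start: joints at [69.179, 17.945, 2.641, 74.691, 0, 82.002], TCP at [0.128, 0.561, 0.231] pointing down, gripper open.
Joint ranges: [-158.12, 158.12], [-49.38, 96.58], [-58.88, 72.47], [-126.05, 133.96], [-84.25, 85.87], [-180, 180]. Speed limits (degrees/s): [147.25, 147.25, 180, 180, 180, 180].

### API

Orientations are given as a 3x3 rotation matrix whose columns are the frame's x, y, z axes.
In Python, from cell import * gives the robot as it stands.
- The arm moves only by the tool carry_out, never from a script. Its argument "series" is a list that holds one entry, the list of rows, each a list of 5 numbers: the opening, from 0 (shut) to 1 (fully open), then the shift along the tool's x, y, z in cm, then the turn about the tool's x in rad. In form: [[[grip, dx, dy, dz, roll], ...]]. A call has 1 to 12 rows; each row shifts and turns the commanded pose from where the row before left it, along the tool's axes as they then stand; what a row does not reach is not made up. A row lasts 1/10 s, in which the tool goes at most 50 mm and 8.59 degrees, less where a joint would pass 70% of its speed; a pose out of reach is approached as far as the arm can. A call is refused whole if a number of a shift passes 5 or a number of a turn 0.15, either way. A call with a gripper value outside its range is refused whole. The fingers move at their own pace and stop on an object; the grip force is fixed at half the most. Time passes only in rows, so rows that do not move let the fingers close. It gives the time, the measured TCP pose, the force and the opening at its end, in the units of the state.
- get_state(): the state, without advancing time (a new reading comes with each control period).
- capture(name): name is "scene" or "top"; returns (picture, depth): 420x560x3 uint8, red, green, blue; 420x560 float32, m along the optical axis (not along the pixel's ray), 0 where there is no reading.
- camera_model(name): a dict with "fx", "fy", "cx", "cy" (pixels), "k1" (the pictures are not rectified: a ray, as slopes to the right and down, at radius r is drawn at 1 + k1 r^2 times it, then the intrinsics apply), "position" and "rotation" of the camera in the world. Camera axes: x right, y up, looking along -z (the intrinsics and any distortion apply to the point x, -y, -z); pixel columns grow to the right and rows downward; lengths in m; the calibration is good to about 2 mm. A picture is of the moment at which its call begins. camera_model takes no time and is no camera call.
- finish_job(): hands the job in, once; it reports no verdict.
The state is a dict: "time_s": time; "joint_pos": joint angles; "qd": joint speeds; "joint_efforts": joint torques, N m; "eef_pos": TCP position; "tool_rot": TCP orientation; "force": force on the tool from outside, world axes, zero at the start; "moment": the same for the moment, N m; "opening": opening from 0.0 (shut) to 1.0 (fully open).
Only numpy, scipy, OpenCV 4.12 (cv2) and the standard library are available. Lean on these libraries where they do the work, as an engineer would, in place of code of your own. Each camera call takes 0.05 s, during which the arm holds its last target.

### The job

The filter of the bench dust extractor is due for changing: press its snap tab in until the cover is let go, then push the cover back along the deck, off its seat, until the whole filter lies open. Leave the cover lying flat on the extractor's rear deck with the tab sprung back out. Only press and push with the fingers: do not lift the cover, and leave the other things on the bench and on the extractor where they are.

Things in the scene. Friction and masses are not known exactly. Their poses are not given: they have to be found in the camera images.
- extractor: bench dust extractor, a fixed grey steel box 110 mm tall; its upper face is the deck (z = 110 mm). Origin on the bench; the box spans x -165 to +145, y -125 to +125 mm about it. x runs from the tab end to the rear, z up. Along the middle of the deck, to +x: snap tab (x -152 to -122), cover on its seat (x -105 to +5), bare rear deck. A hose spigot sticks out 30 mm at the rear
- filter (a point): middle of the filter mouth, at deck level (x = -43 mm in the extractor's frame, axes as the extractor's): an opening 70 (x) x 110 mm (y) with a white pleated filter just below deck level, hidden under the latched cover. Guide rails beside it (extractor's x -105 to 0, y 61 to 76 mm either side, 12 mm high) hold the cover's side flanges down: on its seat the cover can only slide to +x
- stop_lip (a point): middle of the near face of the low stop lip across the rear edge of the deck, at deck level (x = +130.5 mm in the extractor's frame, axes as the extractor's). The lip is 8 mm high, 8 mm thick and 180 mm long; the pushed cover stops against it
- tab (a joint): snap tab, travel of its thumb pad straight down, m: 0 out, 0.009 fully in. Spring 2 N at rest to 4 N fully in, plus up to 1.5 N of friction; it springs back when let go. Its nib stands in a slot in the cover; from 0.0065 on the nib is clear and two leaf springs at the cover's near edge (y +-48 mm) at once kick the cover 15 to 22 mm to +x, so it cannot catch again
- tab_top (a point): middle of the upper face of the snap tab's thumb pad, a black ribbed block 30 mm along x, 36 mm along y; upper face 16 mm above the deck at rest, 7 mm when fully in. Moves with the tab; axes as the extractor's. The latched cover's near edge is 32 mm further to +x, its upper face 12 mm above the deck
- cover: aluminium filter cover with louvre slots: a loose plate 110 (x) x 132 (y) x 12 mm (side flanges 5 mm thick), 0.09 to 0.18 kg. Origin: centre of its underside, which slides on the deck; axes as the extractor's. In the extractor's frame the origin is at x = -50, y = 0, z = 110 mm when latched, and at x = +75 against the stop lip. 0.5 to 2 N slides it
- cover_ridge (a point): middle of the near (-x) face of the finger ridge on top of the cover, a place to push: ridge 60 mm along y, 10 mm thick along x, from 12 to 30 mm above the cover's underside. This point is at x = -25, y = 0, z = +21 mm in the cover's frame; 30 mm of flat cover lies on its near side
- jar: small clear parts jar with steel cap, 34 mm across, 34 mm tall, standing on the extractor's rear deck at the left (+y) of the strip the cover is pushed along; origin: centre of its underside
- deck_ring: steel finger ring, 23 mm across, 6 mm tall, lying on the extractor's rear deck at the right (-y) of that strip; origin: centre of its underside
- bench_block: polished steel bench block, 75 x 75 x 28 mm, on the bench to the left of the extractor; origin: centre of its underside
- block_ring: brass finger ring, 24 mm across, 8 mm tall, lying on the bench block; origin: centre of its underside
- felt_wheel: tan felt polishing wheel, 50 mm across, 10 mm thick, lying on the bench at the extractor's near left; origin: centre of its underside
- ring_clamp: wooden ring clamp, about 120 x 27 x 23 mm, lying on the bench to the right of the extractor; origin: on its underside near its middle
- file: hand file with black handle, 210 mm long, 22 mm thick at the handle, lying on the bench to the right of the extractor; origin: under its middle
- brush: bench brush with wooden handle, 170 mm long, 42 mm wide, lying on the bench at the extractor's near right; origin: under its middle
Mind the look-alikes: they are no part of the job. There is more than one size of the cover; the job needs the largest.

How it is judged:
By the outcome, as a careful person would: the job done as asked, in the order asked, and still so for the second after the job is handed in, with the robot touching nothing.
It also fails if it takes over 38 s, if anything falls off the work surface, if the arm or the gripper's body presses on something with over 40 N, if the wrist force passes 120 N, or if a joint passes its speed limit or range.

## Working session

There is one attempt and no reset: what is moved stays moved. The work goes in short steps, Python scripts to look and compute and a tool call to move; the robot and the scene stay as the last step left them, time stands still between calls to the robot, and variables do not carry over. Pictures are saved under pics/ and viewed, and the job is handed in when it is done.

Besides the shell and the picture viewer there is one more tool, called after "Emit:" in YAML: its name, and indented under it one key for each argument. carry_out: Moves the arm, as the interface text tells. Its arguments: {"type":"object","properties":{"series":{"type":"array"}},"required":["series"]}

```bash
ls; mkdir -p pics; python3 - <<'E'
from cell import *
import cv2,numpy as np
for n in("scene","top"):
    im,d=capture(n); cv2.imwrite(f"pics/{n}0.png",im[:,:,::-1]); np.savez(f"{n}0.npz",im=im,d=d)
    print(n,camera_model(n))
print(get_state())
E
```

```text
pics
scene {'fx': 388.37944293832265, 'fy': 388.37944293832265, 'cx': 280.00577562262873, 'cy': 199.4954193857424, 'k1': 0.03212445400027227, 'position': array([1.22714143, 0.21936387, 0.57819615]), 'rotation': array([[-0.29976663, -0.52280708,  0.79800547],
       [ 0.95394851, -0.15457117,  0.25707972],
       [-0.01105446,  0.83832005,  0.54506632]])}
top {'fx': 448.5471346860217, 'fy': 448.5471346860217, 'cx': 272.53160102012544, 'cy': 214.04802097514929, 'k1': -0.062072346891712975, 'position': array([ 0.49380194, -0.00346023,  1.16583759]), 'rotation': array([[-0.00830421,  0.99837527, -0.05637246],
       [-0.99981673, -0.00926224, -0.01675478],
       [-0.01724969,  0.05622299,  0.99826921]])}
{'time_s': 0.1, 'joint_pos': array([6.91787509e+01, 1.79869074e+01, 2.58378351e+00, 7.46896756e+01,
       5.04514692e-04, 8.20024169e+01]), 'qd': array([ 0.04427738, -0.10793928, -0.00961441,  0.04239805, -0.01155377,
        0.03569629]), 'joint_efforts': array([ 2.81566507e-03, -4.81725991e+01,  2.99244404e+01,  1.28035291e-02,
       -1.43016332e-04,  4.17042955e-06]), 'eef_pos': array([0.1274602 , 0.5602388 , 0.23049613]), 'tool_rot': array([[-5.83943122e-04, -9.75057691e-01,  2.21950802e-01],
       [-1.51075299e-03,  2.21951447e-01,  9.75056549e-01],
       [-9.99998688e-01,  2.34064726e-04, -1.60267835e-03]]), 'force': array([ 0.25009901,  0.57537639, -0.25394866]), 'moment': array([-0.01050139,  0.05114969,  0.00372971]), 'opening': 1.0035587586996402}
```

View pics/scene0.png

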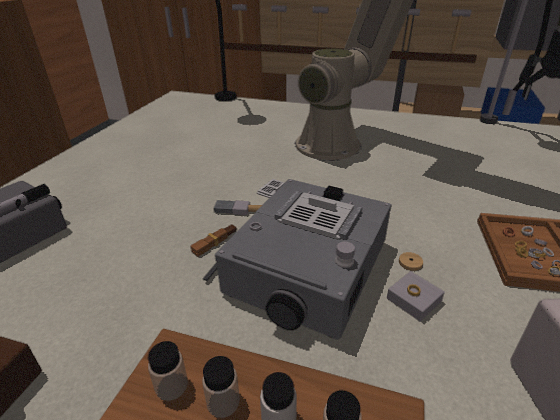

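View pics/top0.png

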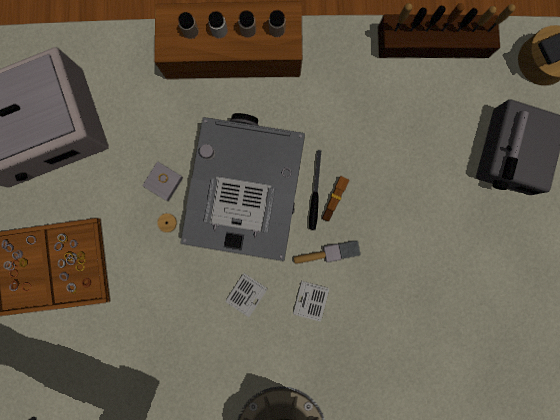

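The scene picture shows the extractor in mid-bench, tab at (333,193) and spigot at (287,308). In the top picture the cover is at (240,203), the tab at (234,241), the jar at (206,151) and the deck ring at (286,172).

Candidates for the cover in the top picture: the plate on the extractor (240,203), and small loose plates on the bench at (245,293) and (311,299). The largest, latched on its seat by the tab, is the one at (240,203). The black tab is at (234,241). The black file handle (313,210) and the spigot (244,118) are not it.

```bash
cat > h.py <<'E'
from cell import *
import cv2,numpy as np
def ray(n,px):
    c=camera_model(n);K=np.array([[c['fx'],0,c['cx']],[0,c['fy'],c['cy']],[0,0,1]])
    u=cv2.undistortPoints(np.array(px,float).reshape(-1,1,2),K,np.array([c['k1'],0,0,0])).reshape(-1,2)
    d=np.c_[u[:,0],-u[:,1],-np.ones(len(u))]@np.array(c['rotation']).T
    return np.array(c['position']),d
def onz(n,px,z):
    p,d=ray(n,px); return p+d*((z-p[2])/d[:,2])[:,None]
def proj(n,P):
    c=camera_model(n);K=np.array([[c['fx'],0,c['cx']],[0,c['fy'],c['cy']],[0,0,1]])
    q=(np.atleast_2d(P)-c['position'])@np.array(c['rotation']); q[:,1:]*=-1
    return cv2.projectPoints(q,np.zeros(3),np.zeros(3),K,np.array([c['k1'],0,0,0]))[0].reshape(-1,2)
E
python3 - <<'E'
import numpy as np,cv2
im=np.load('top0.npz')['im'][:,:,::-1]
c=im[105:270,165:315]; c=cv2.convertScaleAbs(c,alpha=1.6)
cv2.imwrite('pics/crop_top.png',cv2.resize(c,None,fx=3.6,fy=3.6,interpolation=cv2.INTER_CUBIC))
im=np.load('scene0.npz')['im'][:,:,::-1]
c=im[170:340,210:410]; c=cv2.convertScaleAbs(c,alpha=1.6)
cv2.imwrite('pics/crop_scene.png',cv2.resize(c,None,fx=3.5,fy=3.5,interpolation=cv2.INTER_CUBIC))
E
```

```text
(no output)
```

View pics/crop_top.png

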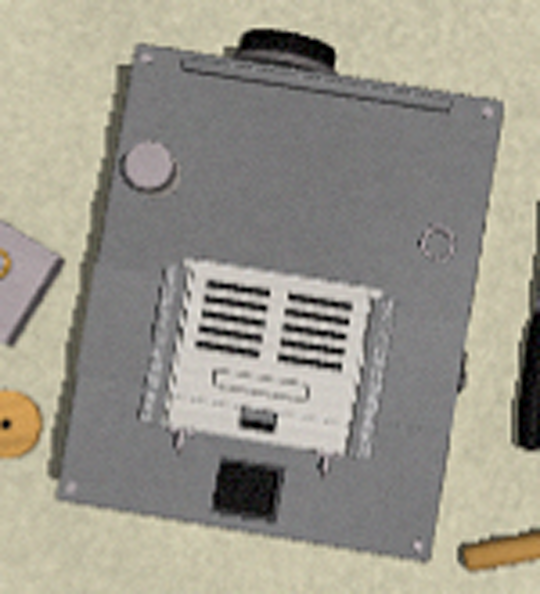

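View pics/crop_scene.png

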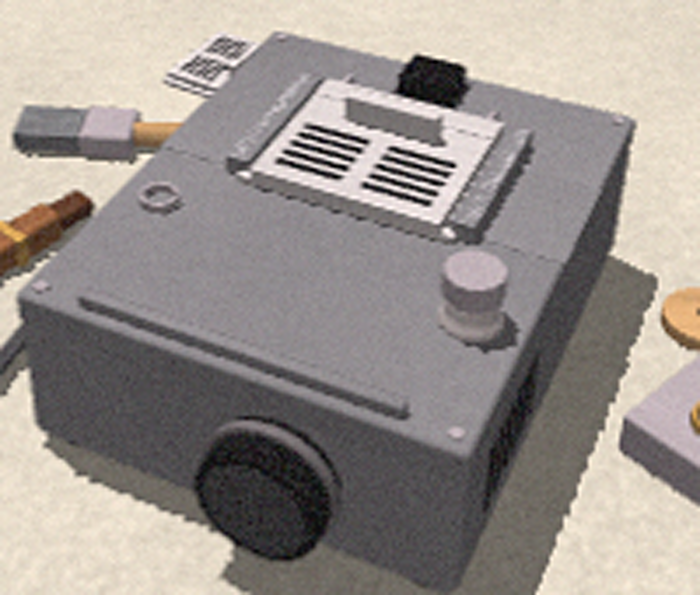

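```bash
python3 - <<'E'
from h import *
o=np.array([165,105]);s=3.6
P=lambda l:(np.array(l,float)+.5)/s-.5+o
# extractor deck corners
c=onz('top',P([(137,43),(502,101),(428,560),(55,498)]),.110)[:,:2]
m=np.array([(145,125),(145,-125),(-165,-125),(-165,125)])/1000
A=c-c.mean(0);B=m-m.mean(0)
H=B.T@A; th=np.arctan2(H[0,1]-H[1,0],H[0,0]+H[1,1]); R=np.array([[np.cos(th),-np.sin(th)],[np.sin(th),np.cos(th)]])
t=c.mean(0)-R@m.mean(0)
print('origin',t,'yaw',np.degrees(th),'res mm',1000*(c-(m@R.T+t)).round(4))
E_=lambda w:(w[:,:2]-t)@R*1000
im=np.load('top0.npz')['im']; g=im.astype(int)
k=((g.max(2)<40)*255).astype(np.uint8); k[:225]=0;k[252:]=0;k[:,:215]=0;k[:,255:]=0
cs=cv2.findContours(k,0,2)[0]; cc=max(cs,key=cv2.contourArea); r=cv2.minAreaRect(cc); print('tab rect',r)
w=onz('top',[r[0]],.126); print('tab',w,E_(w),'exp -137,0')
w=onz('top',P([(189,260),(383,291),(348,455),(160,428)]),.122);print('cover corners E',E_(w).round(1))
w=onz('top',P([(150,164)]),.144);print('jar E',E_(w)); w=onz('top',P([(437,243)]),.113);print('ring E',E_(w))
# scene view: check corners with deck, tab
o2=np.array([210,170]);s2=3.5
P2=lambda l:(np.array(l,float)+.5)/s2-.5+o2
w=onz('scene',P2([(278,33),(635,122),(475,460),(22,298)]),.110);print('scene corners E',E_(w).round(1))
w=onz('scene',P2([(402,62),(438,55),(468,68),(405,88),(460,105)]),.126);print('scene tab E',E_(w).round(1))
w=onz('scene',P2([(474,268)]),.144);print('jar scene E',E_(w).round(1))
w=onz('scene',P2([(345,97),(440,125)]),.140);print('ridge top ends, E',E_(w).round(1))
# depth check
for n in('top','scene'):
  d=np.load(n+'0.npz')['d']; 
  X=np.array([[60,40],[60,-40],[90,0]])/1000@R.T+t
  px=proj(n,np.c_[X,[.11]*3]); pc=camera_model(n)
  for q in px:
    z=d[int(round(q[1])),int(round(q[0]))]; p,dd=ray(n,[q]); f=-(dd@np.array(pc['rotation']))[0,2]; print(n,'deck z',(p+dd[0]*z/f)[2])
np.savez('ext.npz',t=t,R=R,th=th)
E
```

```text
origin [0.62698487 0.08350358] yaw -9.888112511257198 res mm [[-1.6 -1.5]
 [-1.3  1.9]
 [ 1.8  0.7]
 [ 1.1 -1.1]]
tab rect ((233.3845977783203, 240.57691955566406), (17.846569061279297, 14.708710670471191), 11.309932708740234)
tab [[0.49173173 0.10532027 0.126     ]] [[-136.99042458   -1.73370144]] exp -137,0
cover corners E [[   4.    61.6]
 [   4.3  -66.7]
 [-104.5  -61.8]
 [-107.2   61.5]]
jar E [[58.6359668  93.58602133]]
ring E [[ 42.34390476 -96.18174158]]
scene corners E [[-159.2 -120.2]
 [-158.   124.8]
 [ 144.9  127.9]
 [ 146.  -118.1]]
scene tab E [[-136.1  -20.5]
 [-154.5   -3.1]
 [-147.8   19.6]
 [-108.    -7.3]
 [-104.8   29.7]]
jar scene E [[58.3 94.4]]
ridge top ends, E [[-62.  -27.9]
 [-58.9  33.1]]
top deck z 0.11289057715301265
top deck z 0.10793113120797293
top deck z 0.10985070322224866
scene deck z 0.1103885468696858
scene deck z 0.10800319926995444
scene deck z 0.10813288887484745
```

```bash
cat >> h.py <<'E'
e=np.load('ext.npz'); 
def W(ex,ey,z): return np.r_[e['t']+e['R']@np.array([ex,ey])/1000,z]
def rep(target):
    s=get_state(); R=s['tool_rot']; p=s['eef_pos']
    ep=e['R'].T@(p[:2]-e['t'])*1000
    zy=e['R']@np.array([0,1]); a=np.degrees(np.arctan2(zy[1],zy[0])-np.arctan2(R[1,2],R[0,2]))
    print('t',s['time_s'],'E',ep.round(1),'z',p[2].round(4),'shift tool cm',(R.T@(target-p)*100).round(2),'roll rad',np.radians(-a).round(4),'F',s['force'].round(2),'op',round(s['opening'],2))
E
python3 -c "
from h import *
rep(W(-137,-0.8,.231))"
```

```text
t 0.1 E [-574.   383.9] z 0.2305 shift tool cm [ -0.   -45.61 -36.18] roll rad -0.0512 F [ 0.25  0.58 -0.25] op 1.0
```

Emit:
carry_out:
  series:
    - [[0,0,-3.5,-2.8,0],[0,0,-4,-3.1,0],[0,0,-4,-3.1,0],[0,0,-4,-3.1,0],[0,0,-4,-3.1,0],[0,0,-4,-3.1,0],[0,0,-4,-3.1,0],[0,0,-4,-3.1,0],[0,0,-4,-3.1,0],[0,0,-4,-3.1,0],[0,0,-4,-3.1,0],[0,0,-2,-2,-0.05]]

```text
time_s: 1.3
eef_pos: [0.49, 0.1124, 0.2308]
tool_rot: [[0.0, -0.985, 0.175], [-0.0, 0.175, 0.985], [-1.0, -0.0, -0.0]]
force: [-0.3, 0.0, -0.4]
opening: 0.002
```

```bash
python3 -c "
from h import *
rep(W(-137,-0.8,.14))"
```

```text
t 1.3 E [-139.9    4.9] z 0.2308 shift tool cm [ 9.08 -0.28 -0.57] roll rad -0.0032 F [-0.26  0.03 -0.41] op 0.0
```

Emit:
carry_out:
  series:
    - [[0,0,-0.3,-0.6,0],[0,3,0,0,0],[0,3,0,0,0],[0,2,0,0,0],[0,0.8,0,0,0],[0,0,0,0,0],[0,0,0,0,0]]

```text
time_s: 2.0
eef_pos: [0.4901, 0.1094, 0.1441]
tool_rot: [[0.001, -0.985, 0.172], [0.0, 0.172, 0.985], [-1.0, -0.001, 0.0]]
force: [-0.1, 1.1, 0.6]
opening: -0.001
```

```bash
python3 - <<'E'
from h import *
rep(W(-137,-0.8,.126))
im,d=capture('scene'); c=im[150:270,260:400]
cv2.imwrite('pics/s1.png',cv2.resize(cv2.convertScaleAbs(c[:,:,::-1],alpha=1.6),None,fx=5,fy=5,interpolation=cv2.INTER_CUBIC))
p=get_state()['eef_pos']; print(proj('scene',[p]),proj('scene',W(-137,0,.126)))
E
```

```text
t 2.0 E [-139.3    2. ] z 0.1441 shift tool cm [ 1.82 -0.22 -0.28] roll rad -0.0007 F [-0.11  1.07  0.64] op -0.0
[[334.99717669 181.92556691]] [[333.29695202 189.30397736]]
```

View pics/s1.png

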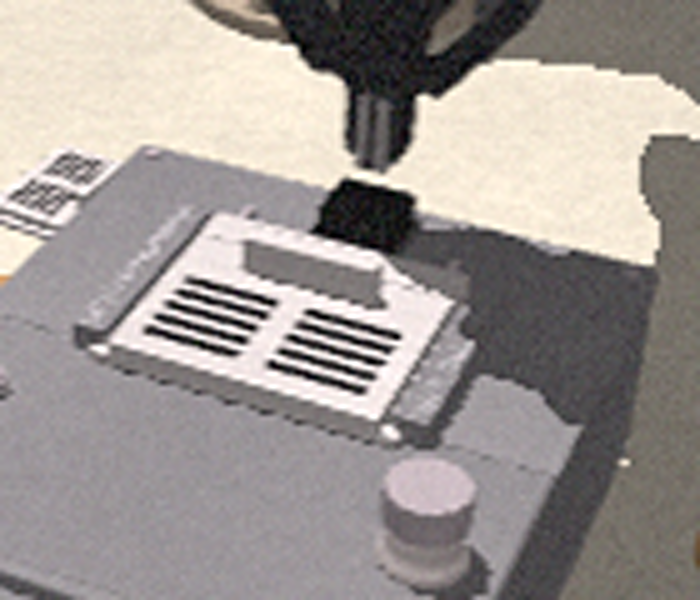

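The scene crop shows the shut fingertips at about pixel (334,183), just above the black tab (333,190); the cover is still latched, with the ridge at about (323,205).

Emit:
carry_out:
  series:
    - [[0,0.5,-0.2,-0.2,0],[0,0.5,0,0,0],[0,0.4,0,0,0],[0,0.3,0,0,0],[0,0.3,0,0,0],[0,0,0,0,0]]

```text
time_s: 2.65
eef_pos: [0.4913, 0.1065, 0.123]
tool_rot: [[-0.0, -0.985, 0.173], [-0.0, 0.173, 0.985], [-1.0, 0.0, -0.0]]
force: [-0.3, -0.5, 1.8]
opening: 0.002
```

```bash
python3 -c "
from h import *
rep(W(-137,-0.8,.117))"
```

```text
t 2.65 E [-137.6   -0.6] z 0.123 shift tool cm [ 0.6  -0.06 -0.02] roll rad -0.0013 F [-0.32 -0.47  1.81] op 0.0
```

Contact (1.8 N). Press on.

Emit:
carry_out:
  series:
    - [[0,0.2,0,0,0],[0,0.2,0,0,0],[0,0.15,0,0,0],[0,0,0,0,0],[0,0,0,0,0]]

```text
time_s: 3.15
eef_pos: [0.4914, 0.1066, 0.1178]
tool_rot: [[-0.0, -0.985, 0.173], [0.0, 0.173, 0.985], [-1.0, 0.0, 0.0]]
force: [-1.2, -0.5, 2.5]
opening: -0.002
```

```bash
python3 - <<'E'
from h import *
rep(W(-137,-0.8,.117))
im,d=capture('scene'); c=im[150:270,260:400]
cv2.imwrite('pics/s2.png',cv2.resize(cv2.convertScaleAbs(c[:,:,::-1],alpha=1.6),None,fx=5,fy=5,interpolation=cv2.INTER_CUBIC))
E
```

```text
t 3.15 E [-137.5   -0.6] z 0.1178 shift tool cm [ 0.08 -0.05 -0.02] roll rad -0.0012 F [-1.17 -0.54  2.48] op -0.0
```

View pics/s2.png

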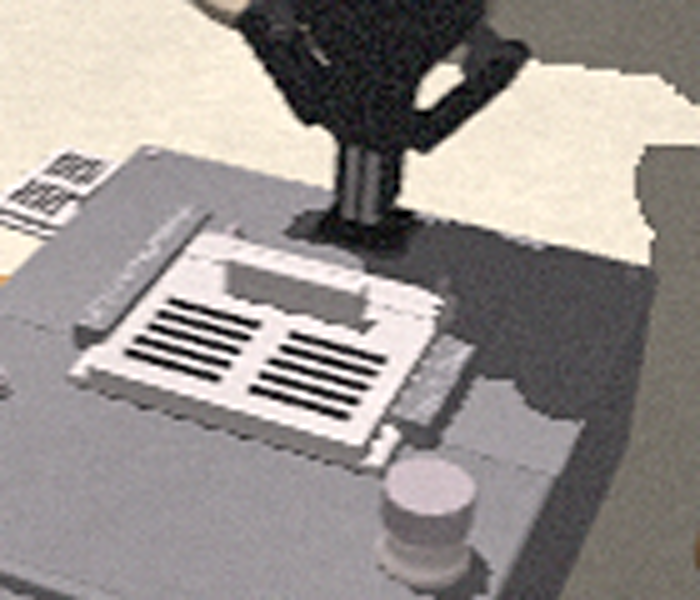

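The scene crop shows the cover kicked to the rear: its ridge is now at about pixel (320,206) and its far edge has left the rails. The tab is held in, under the fingers at (331,197).

Emit:
carry_out:
  series:
    - [[0,-0.6,0,0,0],[0,-1.2,0,0,0],[0,-2,0,0,0],[0,-2,0,0,0],[0,0,0,0,0]]

```text
time_s: 3.7
eef_pos: [0.4938, 0.1068, 0.1792]
tool_rot: [[0.006, -0.985, 0.173], [0.001, 0.173, 0.985], [-1.0, -0.006, 0.002]]
force: [0.2, 0.0, 0.6]
opening: -0.001
```

```bash
python3 - <<'E'
from h import *
P=lambda l:(np.array(l,float)+.5)/5-.5+np.array([260,150])
for l in([(245,240),(383,270)],[(228,262),(365,290)]):
  w=onz('scene',P(l),.140); print('ridge top E',((w[:,:2]-e['t'])@e['R']*1000).round(1))
im,d=capture('scene'); c=im[150:270,260:400]
cv2.imwrite('pics/s3.png',cv2.resize(cv2.convertScaleAbs(c[:,:,::-1],alpha=1.6),None,fx=5,fy=5,interpolation=cv2.INTER_CUBIC))
rep(W(-73,0,.155))
E
```

```text
ridge top E [[-61.5 -26.8]
 [-65.7  32.4]]
ridge top E [[-43.2 -26.3]
 [-48.9  31. ]]
t 3.75 E [-1.36e+02 -1.00e-01] z 0.1776 shift tool cm [ 2.29 -6.29  0.02] roll rad -0.0012 F [-0.65 -0.28  0.19] op -0.0
```

View pics/s3.png

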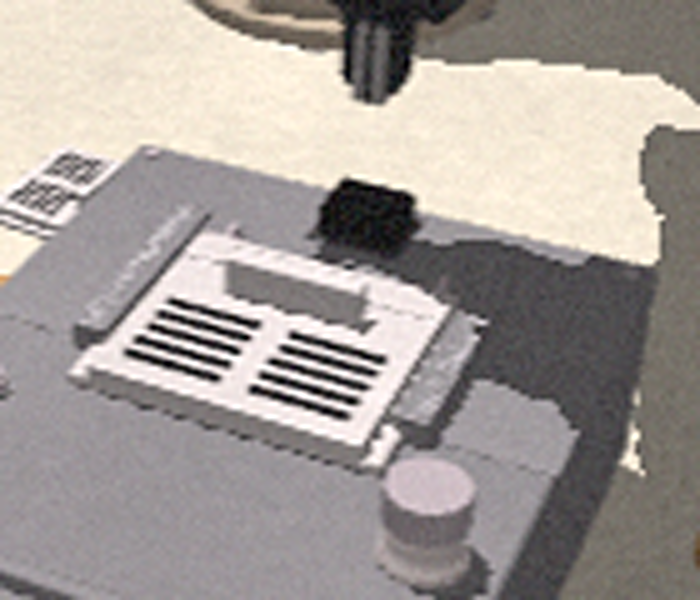

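The tab has sprung back out at pixel (333,193). The kick was about 17.5 mm, so the ridge's near face is at about E x = -57.

Emit:
carry_out:
  series:
    - [[0.25,0,-2,0,0],[0.25,0,-2.3,0,0],[0.25,0,-2,0,0],[0.25,1.2,0,0,0],[0.25,1.2,0,0,0],[0.25,0,0,0,0]]

```text
time_s: 4.35
eef_pos: [0.5505, 0.0958, 0.1486]
tool_rot: [[-0.006, -0.985, 0.173], [-0.0, 0.173, 0.985], [-1.0, 0.006, -0.001]]
force: [-0.7, 0.5, -0.9]
opening: 0.248
```

```bash
python3 - <<'E'
from h import *
im,d=capture('scene'); c=im[150:270,260:400]
cv2.imwrite('pics/s4.png',cv2.resize(cv2.convertScaleAbs(c[:,:,::-1],alpha=1.6),None,fx=5,fy=5,interpolation=cv2.INTER_CUBIC))
rep(W(-73,0,.129))
E
```

```text
t 4.4 E [-76.9  -0.9] z 0.1498 shift tool cm [ 2.08 -0.4   0.09] roll rad -0.0009 F [-0.17  0.37  0.37] op 0.25
```

View pics/s4.png

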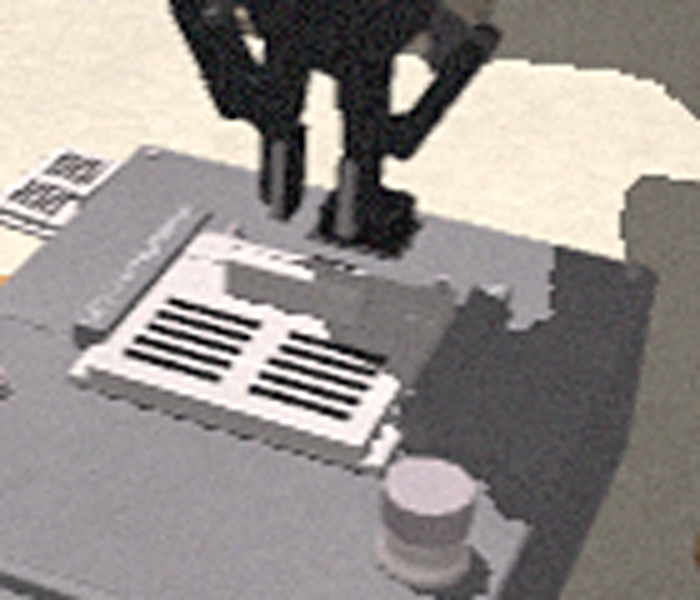

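The crop shows the two fingers at pixels (316,193) and (329,195), between the tab and the ridge, above the flat near part of the cover.

Emit:
carry_out:
  series:
    - [[0.25,0.7,-0.3,0,0],[0.25,0.7,0,0,0],[0.25,0.4,0,0,0],[0.25,0.1,0,0,0],[0.25,0,0,0,0]]

```text
time_s: 4.9
eef_pos: [0.5564, 0.0952, 0.1327]
tool_rot: [[-0.0, -0.985, 0.173], [0.0, 0.173, 0.985], [-1.0, 0.0, 0.0]]
force: [0.1, -0.6, 0.2]
opening: 0.251
```

```bash
python3 - <<'E'
from h import *
rep(W(-73,0,.129))
E
```

```text
t 4.9 E [-71.6  -0.6] z 0.1327 shift tool cm [0.37 0.14 0.06] roll rad -0.0012 F [ 0.08 -0.56  0.23] op 0.25
```

Emit:
carry_out:
  series:
    - [[0.25,0.35,0,0.05,0],[0.25,0,-0.3,0,0],[0.25,0,-0.4,0,0],[0.25,0,-0.4,0,0],[0.25,0,-0.6,0,0],[0.25,0,-0.6,0,0],[0.25,0,-0.6,0,0],[0.25,0,-0.6,0,0],[0.25,0,-0.4,0,0],[0.25,0,-0.2,0,0],[0.25,0,0,0,0]]

```text
time_s: 6.0
eef_pos: [0.5974, 0.0885, 0.1292]
tool_rot: [[0.0, -0.985, 0.173], [0.0, 0.173, 0.985], [-1.0, -0.0, 0.0]]
force: [-0.6, 1.6, 0.3]
opening: 0.25
```

```bash
python3 - <<'E'
from h import *
im,d=capture('scene'); c=im[150:290,240:400]
cv2.imwrite('pics/s5.png',cv2.resize(cv2.convertScaleAbs(c[:,:,::-1],alpha=1.6),None,fx=4,fy=4,interpolation=cv2.INTER_CUBIC))
rep(W(37,0,.129))
E
```

```text
t 6.05 E [-30.3  -0.2] z 0.1292 shift tool cm [ 0.02 -6.73  0.03] roll rad -0.0013 F [-0.08  0.77  0.31] op 0.25
```

View pics/s5.png

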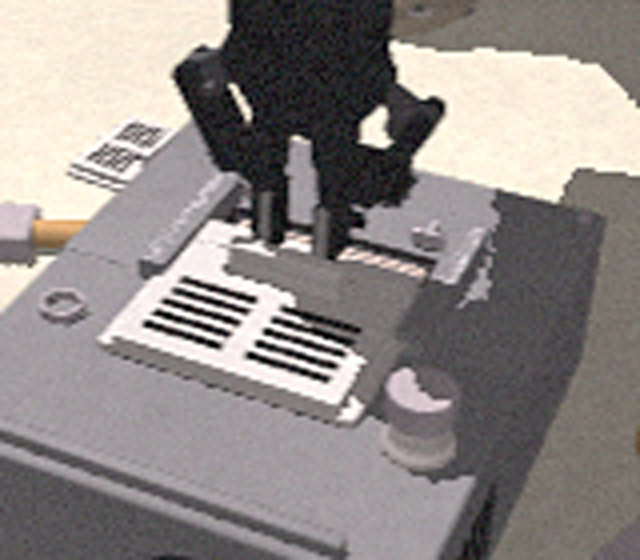

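The cover is sliding straight: its far edge runs from pixel (266,235) to (328,255), and the pleated filter shows behind it. The jar at (345,252) and ring at (256,226) are untouched.

Emit:
carry_out:
  series:
    - [[0.25,0,-0.4,0,0],[0.25,0,-0.6,0,0],[0.25,0,-0.7,0,0],[0.25,0,-0.7,0,0],[0.25,0,-0.7,0,0],[0.25,0,-0.6,0,0],[0.25,0,-0.5,0,0],[0.25,0,-0.4,0,0],[0.25,0,-0.3,0,0],[0.25,0,0,0,0]]

```text
time_s: 7.05
eef_pos: [0.6457, 0.08, 0.1292]
tool_rot: [[0.0, -0.985, 0.173], [0.0, 0.173, 0.985], [-1.0, -0.0, 0.0]]
force: [0.4, -0.2, -0.5]
opening: 0.252
```

```bash
python3 - <<'E'
from h import *
im,d=capture('scene'); c=im[150:290,240:400]
cv2.imwrite('pics/s6.png',cv2.resize(cv2.convertScaleAbs(c[:,:,::-1],alpha=1.6),None,fx=4,fy=4,interpolation=cv2.INTER_CUBIC))
rep(W(37,0,.129))
E
```

```text
t 7.1 E [18.8 -0.2] z 0.1292 shift tool cm [ 0.02 -1.82  0.03] roll rad -0.0013 F [-0.55 -0.3   0.15] op 0.25
```

View pics/s6.png

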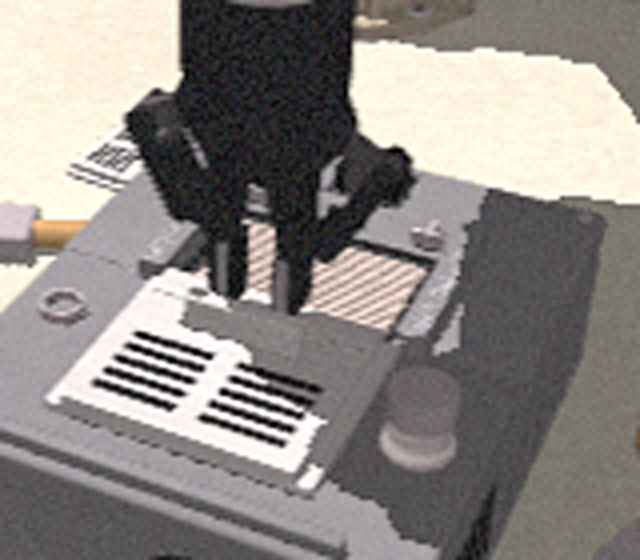

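The filter is nearly bare; the cover's far edge runs from (252,250) to (318,272), still clear of the lip, the ring and the jar. A little further.

Emit:
carry_out:
  series:
    - [[0.25,0,-0.3,0,0],[0.25,0,-0.4,0,0],[0.25,0,-0.4,0,0],[0.25,0,-0.3,0,0],[0.25,0,-0.1,0,0],[0.25,0,0,0,0]]

```text
time_s: 7.7
eef_pos: [0.6603, 0.0775, 0.1292]
tool_rot: [[0.0, -0.985, 0.173], [0.0, 0.173, 0.985], [-1.0, -0.0, 0.0]]
force: [-0.6, -0.4, -0.6]
opening: 0.251
```

```bash
python3 - <<'E'
from h import *
rep(W(37,0,.129))
E
```

```text
t 7.7 E [33.9 -0.2] z 0.1292 shift tool cm [ 0.02 -0.31  0.02] roll rad -0.0013 F [-0.63 -0.45 -0.61] op 0.25
```

Emit:
carry_out:
  series:
    - [[0.25,0,0.3,0,0],[0.25,0,0.4,0,0],[0.25,-1,0,0,0],[0.25,-3,0,0,0],[0.25,-4,0,0,0],[0.25,-4,0,0,0],[0.25,-2,3,3,0],[0.25,0,4,3,0],[0.25,0,4,3,0],[0.25,0,4,3,0],[0.25,0,3,2,0],[0.25,0,0,0,0]]

```text
time_s: 8.9
eef_pos: [0.4966, 0.2506, 0.2711]
tool_rot: [[0.001, -0.986, 0.168], [0.001, 0.168, 0.986], [-1.0, -0.0, 0.001]]
force: [0.4, 0.5, 0.3]
opening: 0.247
```

```bash
python3 - <<'E'
from h import *
rep(W(37,0,.129))
im,d=capture('scene'); c=im[170:340,210:410]
cv2.imwrite('pics/s7.png',cv2.resize(cv2.convertScaleAbs(c[:,:,::-1],alpha=1.6),None,fx=3.5,fy=3.5,interpolation=cv2.INTER_CUBIC))
im,d=capture('top'); c=im[105:270,165:315]
cv2.imwrite('pics/t7.png',cv2.resize(cv2.convertScaleAbs(c[:,:,::-1],alpha=1.6),None,fx=3.6,fy=3.6,interpolation=cv2.INTER_CUBIC))
E
```

```text
t 8.9 E [-157.1  142.2] z 0.2711 shift tool cm [ 14.2  -19.35 -14.32] roll rad 0.0043 F [0.4  0.55 0.29] op 0.25
```

View pics/s7.png

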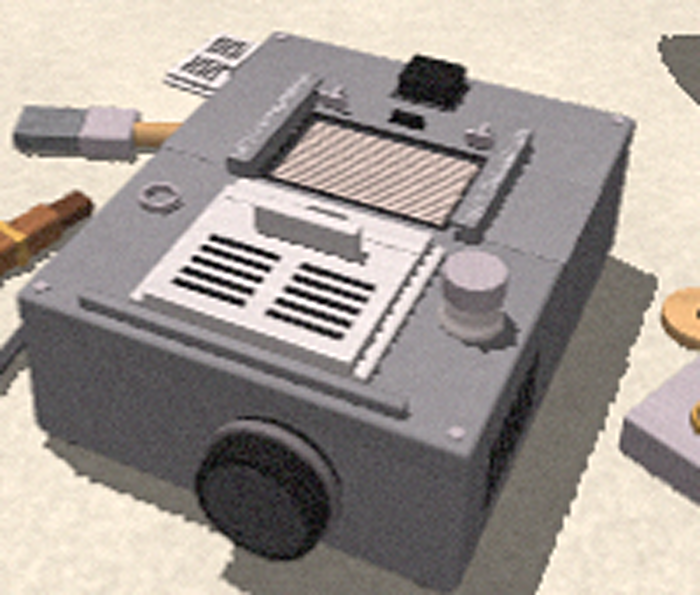

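View pics/t7.png

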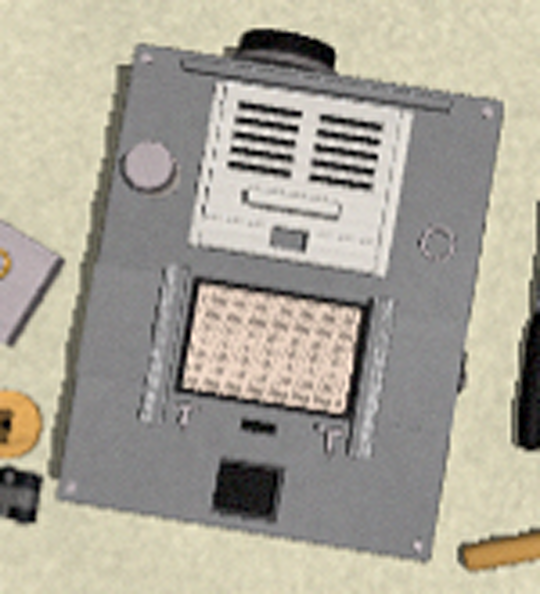

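The scene and top pictures both show the whole filter open (top crop 180–365, 280–415). The cover lies flat and straight on the rear deck, just short of the lip. The tab is out (247,490), and the jar (150,164) and ring (437,243) are where they were.

```bash
python3 -c "
from h import *
print(finish_job())"
```

```text
the job is handed in; nothing more can be done
None
```

The filter is fully open: the cover lies flat and straight on the rear deck, the snap tab is back out, and the job is handed in (about 9 s on the robot's clock).

- **Press:** with the fingers shut, I pressed the tab in about 8 mm (2.5 N shown). The cover was let go and kicked about 17.5 mm to the rear, and the tab sprang back once the fingers lifted.
- **Push:** with the fingers slightly apart, I pushed the ridge until the cover's origin was at about x = +70 mm in the extractor's frame. That is worked out from the finger position, not measured directly. It puts the near edge about 20 mm past the filter mouth and the cover about 5 mm short of the stop lip.
- **Last checks:** the final pictures from both cameras show the cover in place, the jar and deck ring at their starting pixels, and the robot clear of everything. No check failed, though positions measured from the images agreed only to about 2–5 mm.

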